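Lay out the soldering place

TASK

Set out the soldering place on the row of three round pads, each thing upright and well centred on its pad: the flux jar on the end pad next to the soldering iron stand, the loupe on the end pad next to the board holder, and the solder reel lying flat on the middle pad, between them. Then put the tip tin, centred and lid up, on top of the solder reel. Leave the multimeter where it lies.

Things in the scene. Friction and masses are not known exactly. Their poses are not given: they have to be found in the camera images.
- pad_left: blue round rubber pad, the leftmost of the row of three as the robot sees it; 76 mm in diameter, 3 mm thick. Fixed to the bench. Origin at the centre of its underside, on the bench; z is up, +y roughly to the robot's left. Its neighbours' centres are 125 to 147 mm away.
- pad_mid: white round rubber pad, the middle one of the row of three as the robot sees it; 76 mm in diameter, 3 mm thick. Fixed to the bench. Origin at the centre of its underside, on the bench; z is up, +y roughly to the robot's left. Its neighbours' centres are 125 to 147 mm away.
- pad_right: green round rubber pad, the rightmost of the row of three as the robot sees it; 76 mm in diameter, 3 mm thick. Fixed to the bench. Origin at the centre of its underside, on the bench; z is up, +y roughly to the robot's left. Its neighbours' centres are 125 to 147 mm away.
- iron_stand: soldering iron stand: black base 170 x 90 x 24 mm with a yellow sponge and a blue-handled iron leaning in it, about 125 mm tall. It stands at one end of the row of pads, left or right, 325 to 350 mm from the white pad's centre. Fixed to the bench. Origin at the centre of its underside.
- board_holder: circuit board holder: two black rails and two blue posts 98 mm tall clamping a green board; 150 x 184 mm in plan. It stands at the other end of the row of pads from the iron stand, 325 to 350 mm from the white pad's centre. Fixed to the bench. Origin at the centre of its underside.
- solder_reel: red plastic reel wound with silvery solder, lying flat: round flanges 60 mm in diameter, 40 mm tall, flat on top with a black spot in the middle, about 250 g. Loose, standing upright on the bench at the start. Origin at the centre of its underside, z up.
- flux_jar: amber glass flux jar with a white screw lid: 48 mm in diameter (lid 50 mm, from 34 mm up to the top), 48 mm tall, about 90 g. Loose, standing upright on the bench at the start. Origin at the centre of its underside, z up.
- loupe: black inspection loupe with an aluminium band round its lower part and a pale blue lens on top: 45 mm in diameter up to 20 mm height, narrowing to 36 mm above 24 mm, 36 mm tall, about 50 g. Loose, standing upright on the bench at the start. Origin at the centre of its underside, z up.
- tip_tin: small steel tin of tip tinner with a yellow lid: 44 mm in diameter (lid 46 mm, from 14 mm up to the top), 22 mm tall, about 60 g. Loose, standing upright on the bench at the start. Origin at the centre of its underside, z up.
- multimeter: orange handheld multimeter with a grey face, lying on the bench beyond the row of pads: about 66 (x) x 130 (y) x 41 mm. Loose; to be left alone. Origin at the centre of its underside.

How it is judged:
At the end, for the whole second after the job is handed in: Flux jar on the end pad on the iron stand's side, loupe on the end pad on the board holder's side, solder reel on the middle pad, each within 13 mm of centre; the tip tin on the reel, within 12 mm of its centre. All upright (within 0.12 rad), released and at rest (((y of iron_stand in the frame of pad_mid above 0 m and horizontal distance between flux_jar and pad_left below 0.013 m and horizontal distance between loupe and pad_right below 0.013 m) or (y of iron_stand in the frame of pad_mid below 0 m and horizontal distance between flux_jar and pad_right below 0.013 m and horizontal distance between loupe and pad_left below 0.013 m)) and horizontal distance between solder_reel and pad_mid below 0.013 m and horizontal distance between tip_tin and solder_reel below 0.012 m and z of tip_tin in the frame of solder_reel between 0.036 and 0.045 m and height (world z) of solder_reel between 0 and 0.007 m and height (world z) of flux_jar between 0 and 0.007 m and height (world z) of loupe between 0 and 0.007 m and angle between each of solder_reel, flux_jar, loupe, tip_tin's own z axis and vertical below 0.12 rad and linear speed of each of solder_reel, flux_jar, loupe, tip_tin below 0.02 m/s and angular speed of each of solder_reel, flux_jar, loupe, tip_tin below 0.2 rad/s); the robot touches nothing.
It fails at once if the multimeter is pushed more than 20 mm from where it lay (distance of multimeter from where it was at the start of the episode above 0.02 m).
It also fails if it takes over 88 s, if anything falls off the work surface, if the arm or the gripper's body presses on something with over 40 N, if the wrist force passes 120 N, or if a joint passes its speed limit or range.

ROBOT

A 6-joint arm with a two-finger parallel gripper is mounted at the origin on the work surface. World frame = base frame: x ahead of the robot, y to its left, z up, the work surface at z = 0. Lengths are in m, angles in rad, forces in N, time in s.
With the tool pointing down it reaches from about 0.3 to 0.775 m from the base axis. Payload 14.6 kg.
Tool frame: the origin (TCP) lies at the very end of the fingers, on their centre line; the grasp point (between the pads) lies 19 mm behind it (ctrl.grasp_offset is the distance from the TCP to the grasp point, in m); z points along the fingers, y is the line along which they close (so a half turn about z gives the same grasp; the last joint's range is limited). The gripper opens to 94 mm and grips with 3 to 60 N. Pads are 16 mm wide; open, the fingers measure 119 mm over their backs; the gripper's body (75 mm by 177 mm) begins 78 mm behind the grasp point.
Start: joints at [1.138, 0.3, 1.521, -0, 1.321, -0.067], TCP at [0.197, 0.514, 0.205] pointing down, gripper open.
Joint ranges: [-3.03, 3.03], [-0.79, 2.21], [0.23, 2.52], [-1.04, 4.18], [0, 3.07], [-2.55, 2.55]. Speed limits (rad/s): [2.22, 2.22, 2.57, 3.14, 3.14, 3.14].

INTERFACE

Orientations are given as [roll, pitch, yaw] about the fixed x, y, z axes, in that order (R = Rz(yaw) Ry(pitch) Rx(roll)).
In Python, from station import ctrl gives the robot as it stands.
- The arm moves only by the tool step_arm, never from a script. Its argument "plan" is a list that holds one entry, the list of rows, each a list of 6 numbers: the shift along the tool's x, y, z in units of 30 mm (1.0 is 30 mm), then the turn, a rotation vector about the tool's x, y, z in units of 6 degrees (1.0 is 6 degrees). In form: [[[dx, dy, dz, wx, wy, wz], ...]]. A call has 1 to 8 rows; each row is the pose to reach, as a shift and turn from the pose commanded when the call began, along the tool's axes at that moment; what a row does not reach only later rows make up. A row lasts 1/12 s, in which the tool goes at most 41.7 mm and 7.16 degrees, less where a joint would pass 70% of its speed; a pose out of reach is approached as far as the arm can. A call with a gripper value outside its range is refused whole. "grip" is the opening, from 0 (shut) to 1 (fully open), set as the call begins (left out, the last holds). The fingers move at their own pace and stop on an object; "squeeze" is the grip in N (left out, the last holds). Time passes only in rows, so rows that repeat a pose let the fingers close. It gives the time, the measured TCP pose, the force, the opening and the grip force at its end, in the units of the state.
- ctrl.get_obs(): the state, without advancing time (a new reading comes with each control period).
- ctrl.camera(name): name is "side" or "top" or "wrist"; returns the picture (420x560x3 uint8, red, green, blue); there is no depth.
- ctrl.camera_model(name): a dict with "intrinsics" (3x3 intrinsics, pixels), "R" (3x3) and "t" (3): a world point X has camera coordinates R X + t; the wrist camera has in their place "tool_from_camera" (4x4, takes a point from camera to tool coordinates, whose origin is the TCP and whose axes are the flange's). Camera axes: x right, y down, z forward; pixel columns grow to the right and rows downward; lengths in m; the calibration is good to about 2 mm. A picture is of the moment at which its call begins: read the wrist's pose just before it. camera_model takes no time and is no camera call.
- ctrl.hand_in(): hands the job in; it is judged then, once.
Trained networks look in the newest picture that a camera, given by its name, has taken for a name from the list of things; names that differ only in an ending like _2 or _b are one class to them, and where a whole thing is asked for, a point or a joint stands for the part that bears it (a point fixed in the world has none). Each returns a list of dicts, best first, with "confidence" (0 to 1); they miss things now and then, are a little off and sometimes report something else, mostly with a low value. They report only what shows in the picture. A call takes as long as a camera call.
- ctrl.masks_of(query, camera): "pixels" (420x560 bool, what is visible of it) and "at" ([column, row] in pixels, amid what is visible of it).
- ctrl.place_of(query, camera): "at" ([column, row] in pixels: a listed point, or the origin of a listed thing).
The state is a dict: "time_s": time; "qpos": joint angles; "joint_vel": joint speeds; "tau": joint torques, N m; "ee_pos": TCP position; "eef_rot": TCP orientation; "force": force on the tool from outside, world axes, zero at the start; "moment": the same for the moment, N m; "grip_width": finger opening in m; "grip_force": force on a finger pad.
Only numpy, scipy, OpenCV 4.12 (cv2) and the standard library are available. Lean on these libraries where they do the work, as an engineer would, in place of code of your own. Each camera call takes 0.05 s, during which the arm holds its last target. There are 200 camera calls.

## Working session

There is one attempt and no reset: what is moved stays moved. The work goes in short steps, Python scripts to look and compute and a tool call to move; the robot and the scene stay as the last step left them, time stands still between calls to the robot, and variables do not carry over. Pictures are saved under pics/ and viewed, at most 14 in all, crops included, and the job is handed in when it is done.

Besides the shell and the picture viewer there is one more tool, called by a JSON object that holds its "api" and its "payload", one argument or row to a line. step_arm: Moves the arm, as the interface text tells. Its arguments: {"type":"object","properties":{"plan":{"type":"array","items":{"type":"array","items":{"type":"array","items":{"type":"number"}}}},"grip":{"type":"number"},"squeeze":{"type":"number"}},"required":["plan"]}

```bash
ls; mkdir -p pics
cat > look.py <<'E'
import cv2, numpy as np, sys
from station import ctrl
E
python3 - <<'E'
import cv2
from station import ctrl
o=ctrl.get_obs(); print(o)
for n in ("top","side"):
    im=ctrl.camera(n); cv2.imwrite(f"pics/{n}0.png",im[:,:,::-1]); m=ctrl.camera_model(n); print(n,m)
print(ctrl.camera_model("wrist"))
E
```

```text
pics
{'time_s': 0.0, 'qpos': array([ 1.13841979e+00,  3.00478838e-01,  1.52160147e+00, -1.05044429e-06,
        1.32067207e+00, -6.65508962e-02]), 'joint_vel': array([-0.00127666, -0.00140362, -0.00120105,  0.00203001,  0.00150749,
        0.0009834 ]), 'tau': array([ 1.17999069e-03, -5.31815350e+01, -3.52740490e+01,  7.09154131e-02,
        2.45069020e-02, -8.27157896e-05]), 'ee_pos': array([0.19661299, 0.51337376, 0.20487346]), 'eef_rot': array([-3.14043543e+00, -7.61084468e-05,  2.77576723e+00]), 'force': array([ 0.58600332,  0.19171632, -0.10953885]), 'moment': array([-0.084841  ,  0.00236524, -0.03442013]), 'grip_force': 0.0, 'grip_width': 0.09442429337218787}
top {'intrinsics': array([[519.7541818 ,   0.        , 275.61363793],
       [  0.        , 519.7541818 , 207.97017127],
       [  0.        ,   0.        ,   1.        ]]), 'R': array([[-0.02374363, -0.99971598, -0.00204687],
       [-0.97931309,  0.02367051, -0.20096163],
       [ 0.20095301, -0.00276703, -0.97959697]]), 't': array([0.00868771, 0.60545968, 0.92437903])}
side {'intrinsics': array([[524.46322178,   0.     
[... 156 characters left out ...]
63717,  0.00457089],
       [-0.09603786,  0.52555903, -0.84531913],
       [ 0.14353123, -0.83305709, -0.53424215]]), 't': array([0.60163766, 0.09957871, 1.10166669])}
{'intrinsics': array([[298.65265796,   0.        , 278.21981489],
       [  0.        , 298.65265796, 203.72840836],
       [  0.        ,   0.        ,   1.        ]]), 'tool_from_camera': array([[-1.36243106e-03, -9.62335260e-01, -2.71862080e-01,
         7.87601464e-02],
       [ 9.99998329e-01, -9.79731297e-04, -1.54342530e-03,
        -5.89436426e-05],
       [ 1.21894080e-03, -2.71863729e-01,  9.62334987e-01,
        -1.79252703e-01],
       [ 0.00000000e+00,  0.00000000e+00,  0.00000000e+00,
         1.00000000e+00]])}
```

View pics/top0.png

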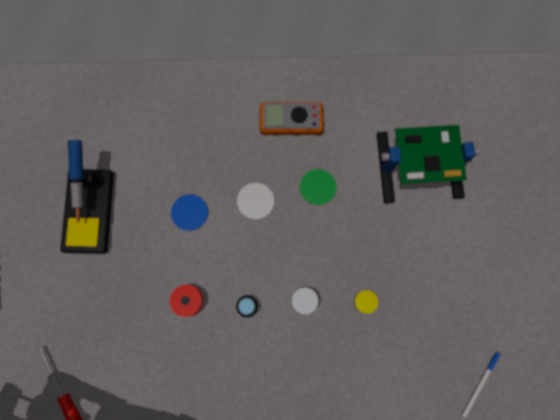

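View pics/side0.png

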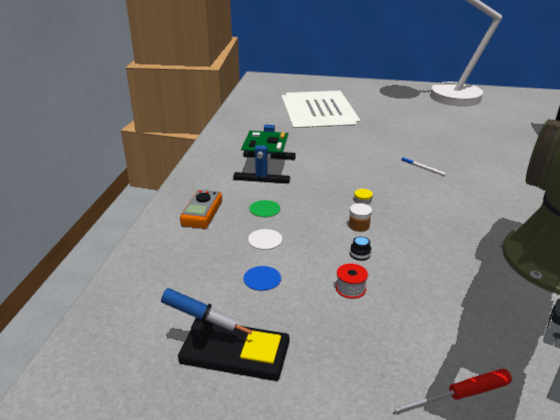

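```bash
cat > geo.py <<'E'
import cv2, numpy as np
from scipy.spatial.transform import Rotation as Rn
from station import ctrl
def cam(n,o=None):
    m=ctrl.camera_model(n); K=m["intrinsics"]
    if n!="wrist": return K,m["R"],m["t"]
    T=np.eye(4); T[:3,:3]=Rn.from_euler('xyz',o["eef_rot"]).as_matrix(); T[:3,3]=o["ee_pos"]
    W=np.linalg.inv(T@m["tool_from_camera"]); return K,W[:3,:3],W[:3,3]
def ray(c,uv):
    K,R,t=c; d=R.T@np.linalg.solve(K,[uv[0],uv[1],1]); return -R.T@t,d/np.linalg.norm(d)
def onplane(c,uv,z):
    p,d=ray(c,uv); return p+d*(z-p[2])/d[2]
def tri(rays):
    A=sum(np.eye(3)-np.outer(d,d) for p,d in rays); b=sum((np.eye(3)-np.outer(d,d))@p for p,d in rays)
    return np.linalg.solve(A,b)
def proj(c,X):
    K,R,t=c; q=K@(R@np.asarray(X)+t); return q[:2]/q[2]
def sil(c,prof,x,y,z0=0):
    "silhouette mask of a solid of revolution, prof=[(r,z0,z1),..]"
    im=np.zeros((420,560),np.uint8); a=np.linspace(0,2*np.pi,48,endpoint=False)
    for r,za,zb in prof:
        P=[proj(c,(x+r*np.cos(t),y+r*np.sin(t),z+z0)) for z in(za,zb) for t in a]
        cv2.fillConvexPoly(im,cv2.convexHull(np.float32(P)).astype(np.int32),1)
    return im>0
E
python3 - <<'E'
from geo import *
N="pad_left pad_mid pad_right iron_stand board_holder solder_reel flux_jar loupe tip_tin multimeter".split()
H=dict(solder_reel=.02,flux_jar=.024,loupe=.018,tip_tin=.011)
for n in N:
    P={}
    for c in("top","side"):
        r=ctrl.place_of(n,c)[:2]
        for q in r: print(n,c,round(q["confidence"],2),np.round(q["at"]),np.round(onplane(cam(c),q["at"],0),4))
        if r: P[c]=ray(cam(c),r[0]["at"])
    if len(P)==2: print("  tri",np.round(tri(P.values()),4))
E
```

```text
pad_left top 0.64 [188. 214.] [0.6094 0.1706 0.    ]
pad_left side 0.67 [261. 278.] [0.6151 0.17   0.    ]
  tri [6.122e-01 1.708e-01 2.000e-04]
pad_mid top 0.76 [257. 204.] [0.6272 0.0322 0.    ]
pad_mid side 0.85 [264. 236.] [0.6388 0.0257 0.    ]
  tri [0.632  0.0324 0.0038]
pad_right top 0.63 [318. 186.] [ 0.6614 -0.0927  0.    ]
pad_right side 0.73 [264. 206.] [ 0.6639 -0.1028  0.    ]
  tri [ 0.6608 -0.0921  0.0065]
iron_stand top 0.9 [ 90. 212.] [0.6189 0.3689 0.    ]
iron_stand side 0.72 [236. 355.] [0.6171 0.3751 0.    ]
  tri [ 0.6192  0.3706 -0.0049]
board_holder side 0.88 [264. 168.] [ 0.7044 -0.2985  0.    ]
solder_reel top 0.57 [186. 302.] [0.4364 0.1736 0.    ]
solder_reel top 0.49 [365. 302.] [ 0.4271 -0.1759  0.    ]
solder_reel side 0.83 [352. 289.] [0.4353 0.1703 0.    ]
  tri [0.4358 0.1732 0.0024]
flux_jar top 0.82 [302. 300.] [ 0.4342 -0.0538  0.    ]
flux_jar side 0.89 [359. 226.] [ 0.4309 -0.0565  0.    ]
flux_jar side 0.63 [265. 208.] [ 0.6597 -0.0908  0.    ]
  tri [ 0.4326 -0.0536  0.0019]
loupe top 0.6 [246. 306.] [0.4257 0.0552 0.    ]
loupe top 0.5 [303. 298.] [ 0.4388 -0.0557  0.    ]
loupe side 0.79 [359. 255.] [0.4267 0.0585 0.    ]
  tri [ 0.4262  0.0553 -0.0024]
tip_tin top 0.73 [365. 301.] [ 0.4288 -0.175   0.    ]
tip_tin side 0.55 [362. 200.] [ 0.4303 -0.1737  0.    ]
  tri [ 0.4296 -0.1752 -0.0009]
multimeter top 0.74 [291. 119.] [ 0.8078 -0.0431  0.    ]
multimeter top 0.52 [246. 307.] [0.4225 0.0571 0.    ]
multimeter side 0.81 [204. 216.] [ 0.7963 -0.0325  0.    ]
  tri [ 0.8049 -0.0437 -0.006 ]
```

The top view shows the iron stand on the left (90,212), so the flux jar goes to blue (190,212), the loupe to green (318,187) and the reel to white (255,201). The side view agrees, with all four loose things upright in a row. Next I'll refine the positions with masks.

```bash
cat > fit.py <<'E'
from geo import *
from scipy.optimize import minimize
PR=dict(pad=[(.038,0,.003)],solder_reel=[(.030,0,.040)],flux_jar=[(.024,0,.034),(.025,.034,.048)],
 loupe=[(.0225,0,.020),(.018,.02,.036)],tip_tin=[(.022,0,.014),(.023,.014,.022)])
def best(n,c,near,z=0):
    "mask whose centre lies nearest the expected place"
    r=ctrl.masks_of(n,c)
    if not r: return None
    q=min(r,key=lambda q:np.linalg.norm(np.array(q["at"])-proj(cam(c),(*near,z))))
    return q["pixels"]
def fit(prof,ms,x0):
    f=lambda p:sum(1-(s&m).sum()/(s|m).sum() for c,m in ms for s in[sil(c,prof,p[0],p[1],p[2] if len(p)>2 else 0)])
    x0=np.array(x0,float)
    sx=np.vstack([x0]+[x0+np.eye(len(x0))[i]*.01 for i in range(len(x0))])
    r=minimize(f,x0,method="Nelder-Mead",options=dict(initial_simplex=sx,xatol=2e-4,fatol=1e-4)); return r.x,r.fun/len(ms)
E
python3 - <<'E'
from fit import *
G=dict(pad_left=(.612,.171),pad_mid=(.632,.031),pad_right=(.661,-.095),solder_reel=(.436,.173),flux_jar=(.4326,-.0545),loupe=(.4262,.056),tip_tin=(.4296,-.175))
for n,g in G.items():
    p=PR["pad" if "pad" in n else n]; ms=[]
    for c in("top","side"):
        m=best(n,c,g,.01)
        if m is None: print(n,c,"none"); continue
        ms.append((cam(c),m)); print(n,c,np.round(fit(p,ms[-1:],g)[0],4),m.sum())
    print("  xy",*[np.round(v,4) for v in fit(p,ms,g)]," xyz",*[np.round(v,4) for v in fit(p,ms,(*g,0))])
E
```

```text
pad_left top [0.6135 0.1675] 1075
pad_left side [0.6125 0.1706] 737
  xy [0.6134 0.1693] 0.0985  xyz [ 0.6125  0.1669 -0.0036] 0.0828
pad_mid top [0.6353 0.0336] 1098
pad_mid side [0.6335 0.0428] 506
  xy [0.6352 0.0347] 0.1312  xyz [ 0.6365  0.0339 -0.0049] 0.1021
pad_right top [ 0.6601 -0.093 ] 1057
pad_right side [ 0.6584 -0.0876] 387
  xy [ 0.6587 -0.091 ] 0.1309  xyz [ 0.6599 -0.0933 -0.0035] 0.1186
solder_reel top [0.4397 0.1678] 887
solder_reel side [0.4379 0.1706] 944
  xy [0.438  0.1679] 0.0877  xyz [ 0.438   0.168  -0.0026] 0.0711
flux_jar top [ 0.4311 -0.0546] 551
flux_jar side [ 0.4315 -0.0516] 533
  xy [ 0.4314 -0.0538] 0.1265  xyz [ 0.4312 -0.0564 -0.0045] 0.1223
loupe top [0.4248 0.0522] 443
loupe side [0.4241 0.0596] 410
  xy [0.4244 0.0536] 0.142  xyz [ 0.4249  0.0528 -0.0036] 0.1239
tip_tin top [ 0.4284 -0.1753] 389
tip_tin side [ 0.4243 -0.1726] 251
  xy [ 0.4243 -0.1729] 0.2046  xyz [ 0.4243 -0.1743 -0.0012] 0.2046
```

Run:
```python
from geo import *
def blob(im,cond,near):
    n,l,s,c=cv2.connectedComponentsWithStats(cond.astype(np.uint8))
    i=1+np.argmin(np.linalg.norm(c[1:]-near,axis=1)+ (s[1:,4]<60)*1e3); return c[i],s[i,4]
ims={n:cv2.imread(f"pics/{n}0.png").astype(int) for n in("top","side")}
def conds(I):
    b,g,r=I[...,0],I[...,1],I[...,2]
    return dict(blue=(b>r+60)&(b>g+40),white=(I.min(-1)>135),green=(g>r+60)&(g>b+30),red=(r>g+70)&(r>b+70),yellow=(r>b+80)&(g>b+80))
J=[("pad_left","blue",(190,212),(262,278)),("pad_mid","white",(255,201),(265,239)),("pad_right","green",(318,187),(265,208)),
("reel","red",(186,301),(352,272)),("fluxlid","white",(305,300),(360,211)),("tinlid","yellow",(367,301),(363,195))]
Z=dict(pad_left=.003,pad_mid=.003,pad_right=.003,reel=.04,fluxlid=.048,tinlid=.022)
for n,k,*uv in J:
    R=[]
    for c,u in zip(("top","side"),uv):
        p,a=blob(None,conds(ims[c])[k],np.array(u)); R.append(ray(cam(c),p)); print(n,c,np.round(p,1),a,np.round(onplane(cam(c),p,Z[n]),4))
    print("   tri",np.round(tri(R),4))
```

```text
pad_left top [189. 212.] 1028 [0.6134 0.1681 0.003 ]
pad_left side [261.9 277.7] 735 [0.6136 0.1723 0.003 ]
   tri [ 6.142e-01  1.686e-01 -1.000e-04]
pad_mid top [255.1 200.5] 1007 [0.6339 0.0351 0.003 ]
pad_mid side [285.4 258.8] 121868 [0.5776 0.1025 0.003 ]
   tri [ 0.615   0.037  -0.0411]
pad_right top [317.5 186.6] 954 [ 0.6597 -0.0919  0.003 ]
pad_right side [264.4 207.9] 405 [ 0.6601 -0.088   0.003 ]
   tri [ 6.607e-01 -9.210e-02  3.000e-04]
reel top [185.3 300.1] 727 [0.438  0.1673 0.04  ]
reel side [352.  273.1] 467 [0.4379 0.1725 0.04  ]
   tri [0.438  0.1679 0.0364]
fluxlid top [304.3 300.7] 510 [ 0.4315 -0.055   0.048 ]
fluxlid side [285.4 258.8] 121868 [0.5686 0.161  0.048 ]
   tri [ 0.5175 -0.0518 -0.1082]
tinlid top [366.  301.3] 414 [ 0.4282 -0.1737  0.022 ]
tinlid side [363.2 193.5] 151 [ 0.4279 -0.1677  0.022 ]
   tri [ 0.428  -0.1743  0.0182]
```

```bash
cat > go.py <<'E'
"python3 go.py x y z [yaw]: row (tool units) that leads from here to the pose, tool down"
import sys, numpy as np
from scipy.spatial.transform import Rotation as Rn
from station import ctrl
a=[float(v) for v in sys.argv[1:]]; o=ctrl.get_obs()
R=Rn.from_euler('xyz',o["eef_rot"]); G=Rn.from_euler('xyz',[np.pi,0,a[3] if len(a)>3 else np.pi])
d=R.inv().apply(np.array(a[:3])-o["ee_pos"])/.03
w=np.degrees((R.inv()*G).as_rotvec())/6
print(round(o["time_s"],2),np.round(o["ee_pos"],4),np.round(o["eef_rot"],3),"row",np.round(np.r_[d,w],3))
E
python3 go.py .438 .168 .15
```

```text
1.8 [0.1967 0.5136 0.2054] [-3.142  0.     2.776] row [-11.631  -7.881   1.848  -0.      0.     -3.493]
```

{"api": "step_arm", "payload": {
  "plan": [
    [[-11.63,-7.88,1.85,0,0,-3.49],[-11.63,-7.88,1.85,0,0,-3.49],[-11.63,-7.88,1.85,0,0,-3.49],[-11.63,-7.88,1.85,0,0,-3.49],[-11.63,-7.88,1.85,0,0,-3.49],[-11.63,-7.88,1.85,0,0,-3.49],[-11.63,-7.88,1.85,0,0,-3.49],[-11.63,-7.88,1.85,0,0,-3.49]]
  ],
  "grip": 1,
  "squeeze": 25
}}

```text
time_s: 2.47
ee_pos: [0.3817, 0.2481, 0.1631]
eef_rot: [3.141, 0.001, 3.141]
force: [0.0, 0.2, -0.2]
grip_width: 0.0942
grip_force: 0.0
```

```bash
python3 go.py .438 .168 .15
```

```text
2.47 [0.3817 0.2481 0.1631] [3.141e+00 1.000e-03 3.141e+00] row [-1.875e+00 -2.670e+00  4.380e-01  3.000e-03  6.000e-03 -1.000e-03]
```

{"api": "step_arm", "payload": {
  "plan": [
    [[-1.7,-2.3,0.3,0,0,0],[-1.7,-2.3,0.3,0,0,0],[-1.7,-2.3,0.3,0,0,0],[-1.7,-2.3,0.3,0,0,0],[-1.7,-2.3,0.3,0,0,0],[-1.7,-2.3,0.3,0,0,0]]
  ]
}}

```text
time_s: 2.97
ee_pos: [0.4315, 0.1818, 0.1542]
eef_rot: [3.141, 0.0, -3.141]
force: [-0.2, -0.0, 0.8]
grip_width: 0.0938
grip_force: 0.0
```

```bash
python3 go.py .438 .168 .15
python3 - <<'E'
from fit import *
o=ctrl.get_obs(); im=ctrl.camera("wrist"); c=cam("wrist",o)
for p,k in(((.438,.168,.04),(0,255,0)),((.438,.168,0),(255,255,0)),((.4248,.053,.036),(255,0,255)),((.6134,.169,.003),(255,255,255)),((.634,.0355,.003),(0,0,255))):
    cv2.circle(im,tuple(int(v) for v in proj(c,p)),3,k,1)
cv2.imwrite("pics/w1.png",im[:,:,::-1])
E
```

```text
2.97 [0.4315 0.1818 0.1542] [ 3.141  0.    -3.141] row [-0.218 -0.46   0.141  0.002  0.001  0.008]
```

View pics/w1.png

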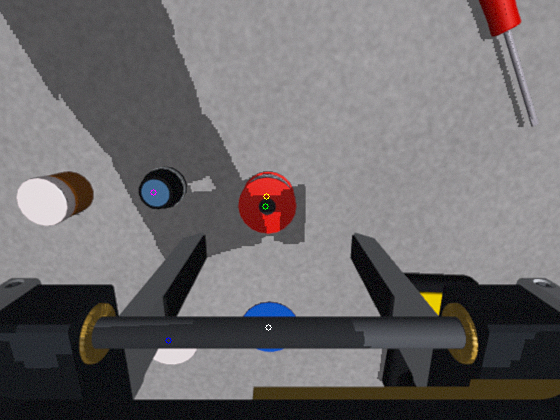

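The wrist view puts the reel's black spot at (267,207), on the predicted point. The loupe at (155,192) also matches. Calibration holds, so I'm descending.

{"api": "step_arm", "payload": {
  "plan": [
    [[-0.22,-0.46,1.5,0,0,0],[-0.22,-0.46,2.5,0,0,0],[-0.22,-0.46,3.5,0,0,0],[-0.22,-0.46,4.4,0,0,0],[-0.22,-0.46,4.8,0,0,0],[-0.22,-0.46,4.95,0,0,0],[-0.22,-0.46,4.95,0,0,0],[-0.22,-0.46,4.95,0,0,0]]
  ]
}}

```text
time_s: 3.68
ee_pos: [0.4388, 0.1678, 0.0065]
eef_rot: [3.141, 0.001, -3.141]
force: [0.7, 0.4, 1.0]
grip_width: 0.0938
grip_force: 0.0
```

```bash
python3 go.py .438 .168 .005
```

```text
3.68 [0.4388 0.1678 0.0065] [ 3.141e+00  1.000e-03 -3.141e+00] row [0.027 0.008 0.049 0.003 0.01  0.008]
```

Close.

{"api": "step_arm", "payload": {
  "plan": [
    [[0,0,0.03,0,0,0],[0,0,0.03,0,0,0],[0,0,0.03,0,0,0],[0,0,0.03,0,0,0],[0,0,0.03,0,0,0],[0,0,0.03,0,0,0]]
  ],
  "grip": 0,
  "squeeze": 25
}}

```text
time_s: 4.18
ee_pos: [0.4388, 0.1672, 0.005]
eef_rot: [3.141, 0.001, 3.141]
force: [-0.4, 1.2, 3.8]
grip_width: 0.0587
grip_force: 25.0
```

```bash
python3 go.py .634 .0355 .09
```

```text
4.18 [0.4388 0.1672 0.005 ] [3.141e+00 1.000e-03 3.141e+00] row [-6.511e+00 -4.386e+00 -2.832e+00  3.000e-03  5.000e-03 -4.000e-03]
```

{"api": "step_arm", "payload": {
  "plan": [
    [[0,0,-1,0,0,0],[0,0,-2,0,0,0],[-1,-0.7,-2.8,0,0,0],[-2,-1.35,-2.8,0,0,0],[-3,-2,-2.8,0,0,0],[-4,-2.7,-2.8,0,0,0],[-5,-3.37,-2.8,0,0,0],[-5.8,-3.9,-2.8,0,0,0]]
  ]
}}

```text
time_s: 4.85
ee_pos: [0.6139, 0.0481, 0.0882]
eef_rot: [-3.141, -0.001, 3.14]
force: [0.3, -0.1, -3.7]
grip_width: 0.0589
grip_force: 25.0
```

{"api": "step_arm", "payload": {
  "plan": [
    [[-0.5,-0.35,0,0,0,0],[-0.7,-0.48,0,0,0,0],[-0.7,-0.48,0,0,0,0],[-0.7,-0.48,0,0,0,0],[-0.7,-0.48,0,0,0,0]]
  ]
}}

```text
time_s: 5.27
ee_pos: [0.6326, 0.0365, 0.0886]
eef_rot: [3.142, -0.001, -3.141]
force: [0.1, 0.1, -2.7]
grip_width: 0.0589
grip_force: 25.0
```

```bash
python3 go.py .634 .0355 .008
python3 - <<'E'
from fit import *
o=ctrl.get_obs(); im=ctrl.camera("wrist"); c=cam("wrist",o)
for p,k in(((*o["ee_pos"][:2],o["ee_pos"][2]+.035),(0,255,0)),((.6597,-.0915,.003),(255,0,255)),((.6134,.169,.003),(255,255,255)),((.634,.0355,.003),(0,0,255))):
    cv2.circle(im,tuple(int(v) for v in proj(c,p)),3,k,1)
cv2.imwrite("pics/w2.png",im[:,:,::-1])
E
```

```text
5.27 [0.6326 0.0365 0.0886] [ 3.142e+00 -1.000e-03 -3.141e+00] row [-4.800e-02 -3.200e-02  2.687e+00  1.000e-03 -7.000e-03  5.000e-03]
```

View pics/w2.png

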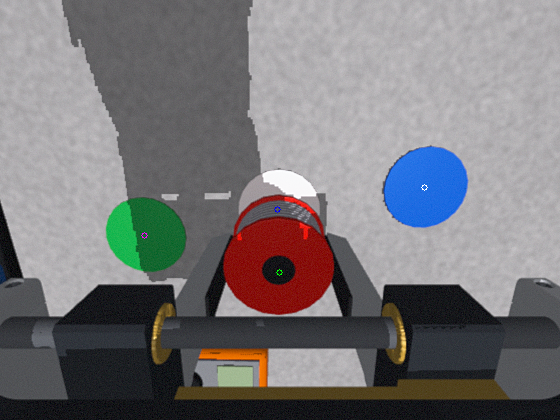

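The reel is held level, with its spot at (279,270) on the prediction. The blue pad at (426,187) and the green pad at (146,234) match to within about 1 mm. Lowering now.

{"api": "step_arm", "payload": {
  "plan": [
    [[-0.03,-0.03,0.7,0,0,0],[-0.05,-0.03,1.4,0,0,0],[-0.05,-0.03,2,0,0,0],[-0.05,-0.03,2.4,0,0,0],[-0.05,-0.03,2.6,0,0,0],[-0.05,-0.03,2.66,0,0,0],[-0.05,-0.03,2.66,0,0,0],[-0.05,-0.03,2.66,0,0,0]]
  ]
}}

```text
time_s: 5.98
ee_pos: [0.6355, 0.0348, 0.0099]
eef_rot: [-3.142, 0.002, 3.141]
force: [-0.5, -0.3, -3.0]
grip_width: 0.0589
grip_force: 25.0
```

```bash
python3 go.py .634 .0355 .008
```

```text
5.98 [0.6355 0.0348 0.0099] [-3.142e+00  2.000e-03  3.141e+00] row [ 0.051  0.023  0.064 -0.     0.015 -0.002]
```

{"api": "step_arm", "payload": {
  "plan": [
    [[0.04,0.02,0.02,0,0,0],[0.04,0.02,0.04,0,0,0],[0.04,0.02,0.04,0,0,0]]
  ]
}}

```text
time_s: 6.23
ee_pos: [0.634, 0.0354, 0.0085]
eef_rot: [3.142, 0.001, 3.141]
force: [-3.1, 0.3, 4.0]
grip_width: 0.0589
grip_force: 25.0
```

{"api": "step_arm", "payload": {
  "plan": [
    [[0,0,0,0,0,0],[0,0,0,0,0,0],[0,0,0,0,0,0],[0,0,0,0,0,0],[0,0,0,0,0,0]]
  ],
  "grip": 1
}}

```text
time_s: 6.65
ee_pos: [0.6339, 0.0353, 0.0077]
eef_rot: [-3.142, 0.0, 3.141]
force: [0.2, -0.4, 0.8]
grip_width: 0.0889
grip_force: 0.0
```

{"api": "step_arm", "payload": {
  "plan": [
    [[0,0,-1,0,0,0],[0,0,-2,0,0,0],[0,0,-3,0,0,0],[0,0,-3,0,0,0],[0,0,-3,0,0,0]]
  ]
}}

```text
time_s: 7.07
ee_pos: [0.6346, 0.0353, 0.0993]
eef_rot: [-3.142, 0.003, 3.141]
force: [0.4, -0.4, -0.8]
grip_width: 0.0937
grip_force: 0.0
```

```bash
python3 go.py .4315 -.0548 .12
python3 - <<'E'
from fit import *
o=ctrl.get_obs(); im=ctrl.camera("wrist"); c=cam("wrist",o)
for p,k in(((.634,.0355,.003),(255,0,255)),((.634,.0355,.043),(0,255,0))): cv2.circle(im,tuple(int(v) for v in proj(c,p)),3,k,1)
cv2.imwrite("pics/w3.png",im[:,:,::-1])
E
```

```text
7.07 [0.6346 0.0353 0.0993] [-3.142e+00  3.000e-03  3.141e+00] row [ 6.766e+00 -3.006e+00 -7.120e-01 -0.000e+00  3.000e-02 -3.000e-03]
```

View pics/w3.png

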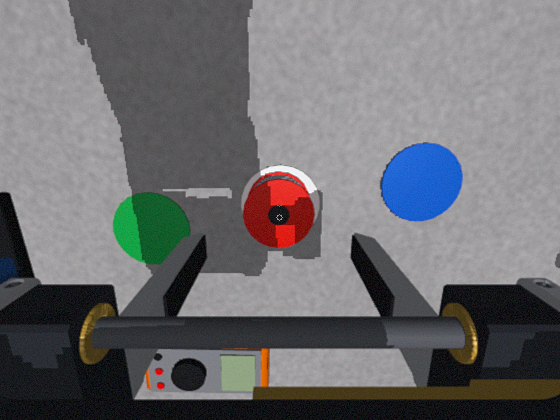

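The reel sits centred on the white pad, its spot at (279,214) against (279,216) predicted. Next is the flux jar.

{"api": "step_arm", "payload": {
  "plan": [
    [[1.2,-0.5,-0.6,0,0,0],[2.5,-1.1,-0.6,0,0,0],[3.7,-1.65,-0.6,0,0,0],[4.9,-2.2,-0.6,0,0,0],[6,-2.7,-0.6,0,0,0],[6.6,-2.95,-0.5,0,0,0],[6.76,-3,-0.4,0,0,0],[6.76,-3,-0.4,0,0,0]]
  ]
}}

```text
time_s: 7.78
ee_pos: [0.43, -0.0548, 0.1087]
eef_rot: [3.141, -0.002, 3.14]
force: [-0.0, 0.4, 0.2]
grip_width: 0.0938
grip_force: 0.0
```

```bash
cat > lid.py <<'E'
"wrist view: blob of the lid/top near the expected place, on the plane z.  args: colour x y z"
import sys; from geo import *
k=sys.argv[1]; x,y,z=map(float,sys.argv[2:5])
o=ctrl.get_obs(); I=ctrl.camera("wrist"); c=cam("wrist",o); r,g,b=[I[...,i].astype(int) for i in range(3)]
M=dict(white=(I.min(-1)>160)|((I.min(-1)>105)&(I.max(-1)-I.min(-1)<0)),yellow=(r>b+60)&(g>b+60),lens=(b>r+30)&(g>r+10),blue=(b>r+40)&(b>g+30),green=(g>r+30)&(g>b+20),red=(r>g+50)&(r>b+50))[k]
n,l,s,C=cv2.connectedComponentsWithStats(M.astype(np.uint8)); u=proj(c,(x,y,z))
i=1+np.argmin(np.linalg.norm(C[1:]-u,axis=1)+(s[1:,4]<150)*1e3)
print("pred",np.round(u),"blob",np.round(C[i],1),"box",s[i],"xy",np.round(onplane(c,C[i],z),4), "box xy",np.round(onplane(c,s[i,:2]+s[i,2:4]/2,z),4))
cv2.circle(I,tuple(int(v) for v in u),3,(255,0,255),1)
if len(sys.argv)>5: cv2.imwrite(sys.argv[5],I[:,:,::-1])
E
python3 lid.py white .4315 -.0548 .048 pics/w4.png; python3 go.py .4315 -.0548 .02
```

```text
pred [279. 218.] blob [284.8 234. ] box [276 223  18  22 339] xy [ 0.4458 -0.0498  0.048 ] box xy [ 0.4458 -0.0496  0.048 ]
7.83 [ 0.4312 -0.0546  0.1091] [ 3.141e+00 -1.000e-03  3.141e+00] row [-0.014 -0.009  2.971  0.003 -0.008 -0.009]
```

View pics/w4.png

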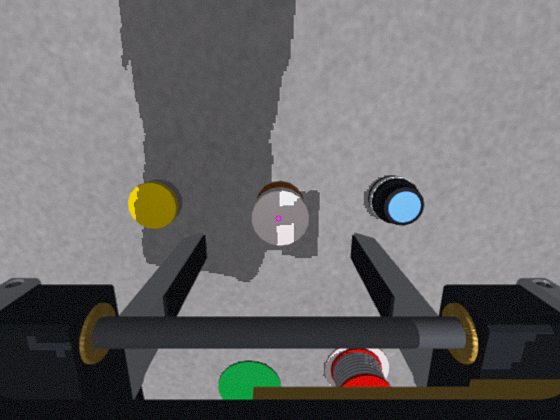

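The jar's lid centre is at (280,218), on the predicted point; the blob itself only caught sunlit specks. Descending and gripping.

{"api": "step_arm", "payload": {
  "plan": [
    [[-0.01,0,0.9,0,0,0],[-0.01,0,1.8,0,0,0],[-0.01,0,2.5,0,0,0],[-0.01,0,2.9,0,0,0],[-0.01,0,3,0,0,0],[-0.01,0,3,0,0,0],[-0.01,0,3,0,0,0]]
  ]
}}

```text
time_s: 8.42
ee_pos: [0.4321, -0.0544, 0.02]
eef_rot: [-3.142, 0.0, -3.141]
force: [0.2, 0.5, 0.1]
grip_width: 0.0942
grip_force: 0.0
```

{"api": "step_arm", "payload": {
  "plan": [
    [[0,0,0,0,0,0],[0,0,0,0,0,0],[0,0,0,0,0,0],[0,0,0,0,0,0],[0,0,0,0,0,0],[0,0,0,0,0,0]]
  ],
  "grip": 0,
  "squeeze": 20
}}

```text
time_s: 8.92
ee_pos: [0.4314, -0.0547, 0.0199]
eef_rot: [-3.141, 0.0, 3.141]
force: [0.6, 0.0, 0.5]
grip_width: 0.0575
grip_force: 0.0
```

```bash
python3 go.py .6137 .1685 .12
```

```text
8.92 [ 0.4314 -0.0547  0.0199] [-3.141  0.     3.141] row [-6.076e+00  7.441e+00 -3.336e+00 -1.000e-03  3.000e-03 -4.000e-03]
```

{"api": "step_arm", "payload": {
  "plan": [
    [[0,0,0,0,0,0],[0,0,0,0,0,0],[0,0,0,0,0,0],[0,0,0,0,0,0]]
  ]
}}

```text
time_s: 9.25
ee_pos: [0.4313, -0.0546, 0.0198]
eef_rot: [-3.142, 0.0, 3.141]
force: [-0.4, -0.8, 2.2]
grip_width: 0.0496
grip_force: 20.0
```

{"api": "step_arm", "payload": {
  "plan": [
    [[0,0,-1,0,0,0],[0,0,-2,0,0,0],[0,0,-3.2,0,0,0],[-0.8,0.98,-3.2,0,0,0],[-1.6,1.96,-3.2,0,0,0],[-2.4,2.94,-3.2,0,0,0],[-3.2,3.92,-3.2,0,0,0],[-4,4.9,-3.2,0,0,0]]
  ]
}}

```text
time_s: 9.92
ee_pos: [0.5521, 0.094, 0.1155]
eef_rot: [-3.142, -0.0, 3.141]
force: [0.6, -0.7, -0.9]
grip_width: 0.0496
grip_force: 20.0
```

{"api": "step_arm", "payload": {
  "plan": [
    [[-0.8,0.98,0,0,0,0],[-1.6,1.96,0,0,0,0],[-2,2.45,0,0,0,0],[-2.07,2.54,0,0,0,0],[-2.07,2.54,0,0,0,0],[-2.07,2.54,0,0,0,0],[-2.07,2.54,0,0,0,0]]
  ]
}}

```text
time_s: 10.5
ee_pos: [0.613, 0.1675, 0.1157]
eef_rot: [-3.141, -0.0, 3.14]
force: [-0.6, 0.5, -1.2]
grip_width: 0.0494
grip_force: 20.0
```

```bash
python3 lid.py blue .6137 .1685 .003 pics/w5.png;python3 go.py .6137 .1685 .0235
```

```text
pred [280. 201.] blob [281.7 190.2] box [ 244  164   75   59 2874] xy [0.6024 0.1703 0.003 ] box xy [0.6058 0.1702 0.003 ]
10.55 [0.6131 0.1675 0.1159] [-3.141 -0.     3.14 ] row [-2.10e-02  3.30e-02  3.08e+00 -1.00e-03 -1.00e-03 -1.30e-02]
```

View pics/w5.png

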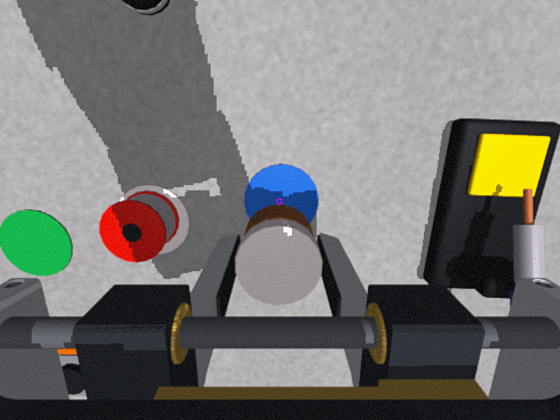

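The jar is held level above the blue pad, which is centred near column 281.5 against 280 predicted, so I'll nudge +1 mm in y. Lowering and releasing.

{"api": "step_arm", "payload": {
  "plan": [
    [[-0.02,0.06,0.9,0,0,0],[-0.02,0.06,1.8,0,0,0],[-0.02,0.06,2.5,0,0,0],[-0.02,0.06,2.9,0,0,0],[-0.02,0.06,3.02,0,0,0],[-0.02,0.06,3.08,0,0,0],[-0.02,0.06,3.08,0,0,0],[-0.02,0.06,3.08,0,0,0]]
  ]
}}

```text
time_s: 11.22
ee_pos: [0.6148, 0.1703, 0.0247]
eef_rot: [3.141, 0.002, 3.141]
force: [-0.4, 0.1, -1.0]
grip_width: 0.0492
grip_force: 20.0
```

```bash
python3 go.py .6137 .169 .0232
```

```text
11.22 [0.6148 0.1703 0.0247] [3.141e+00 2.000e-03 3.141e+00] row [ 0.035 -0.044  0.051  0.004  0.019 -0.004]
```

{"api": "step_arm", "payload": {
  "plan": [
    [[0,0,0.02,0,0,0],[0,0,0.03,0,0,0],[0,0,0.03,0,0,0],[0,0,0.03,0,0,0]]
  ]
}}

```text
time_s: 11.55
ee_pos: [0.6143, 0.1704, 0.0229]
eef_rot: [3.141, 0.001, 3.141]
force: [-0.1, 0.7, 0.8]
grip_width: 0.0492
grip_force: 20.0
```

{"api": "step_arm", "payload": {
  "plan": [
    [[0,0,0,0,0,0],[0,0,0,0,0,0],[0,0,0,0,0,0],[0,0,0,0,0,0],[0,0,0,0,0,0],[0,0,0,0,0,0]]
  ],
  "grip": 1
}}

```text
time_s: 12.05
ee_pos: [0.614, 0.1703, 0.0224]
eef_rot: [-3.142, -0.0, 3.141]
force: [-0.4, 0.0, -0.8]
grip_width: 0.0864
grip_force: 0.0
```

{"api": "step_arm", "payload": {
  "plan": [
    [[0,0,-1,0,0,0],[0,0,-2,0,0,0],[0,0,-3,0,0,0],[0,0,-3.2,0,0,0],[0,0,-3.2,0,0,0],[0,0,-3.2,0,0,0]]
  ]
}}

```text
time_s: 12.55
ee_pos: [0.6138, 0.1702, 0.1177]
eef_rot: [-3.141, -0.001, 3.141]
force: [0.1, 0.4, -2.3]
grip_width: 0.094
grip_force: 0.0
```

```bash
python3 lid.py blue .6137 .169 .051 pics/w6.png;python3 go.py .425 .0535 .1
```

```text
pred [278. 214.] blob [278.5 184.7] box [ 242  163   74   59 1701] xy [0.5877 0.1699 0.051 ] box xy [0.5944 0.1703 0.051 ]
12.6 [0.6135 0.1702 0.1169] [-3.141e+00 -2.000e-03  3.141e+00] row [ 6.280e+00 -3.891e+00  5.760e-01 -4.000e-03 -1.900e-02 -3.000e-03]
```

View pics/w6.png

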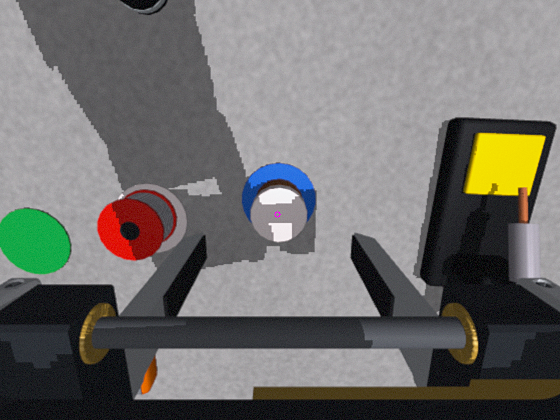

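The jar stands upright, its lid centred at (278,214) on the blue disc, whose box centre is column 279. Now the loupe.

{"api": "step_arm", "payload": {
  "plan": [
    [[1.1,-0.68,0,0,0,0],[2.2,-1.36,0,0,0,0],[3.3,-2.05,0,0,0,0],[4.4,-2.73,0,0,0,0],[5.4,-3.35,0.2,0,0,0],[6.1,-3.78,0.4,0,0,0],[6.28,-3.89,0.5,0,0,0],[6.28,-3.89,0.5,0,0,0]]
  ]
}}

```text
time_s: 13.27
ee_pos: [0.4242, 0.0531, 0.1022]
eef_rot: [-3.142, -0.002, 3.14]
force: [0.3, -0.5, 0.4]
grip_width: 0.0939
grip_force: 0.0
```

```bash
python3 lid.py lens .425 .0535 .036;python3 go.py .425 .0535 .005
```

```text
pred [279. 215.] blob [281.1 215.4] box [265 200  33  32 854] xy [0.425 0.055 0.036] box xy [0.4255 0.0553 0.036 ]
13.32 [0.4256 0.0536 0.1029] [ 3.142e+00 -1.000e-03  3.141e+00] row [ 0.015 -0.004  3.262  0.    -0.01  -0.01 ]
```

{"api": "step_arm", "payload": {
  "plan": [
    [[0,0.04,0.9,0,0,0],[0,0.04,1.8,0,0,0],[0,0.04,2.6,0,0,0],[0,0.04,3.1,0,0,0],[0,0.04,3.25,0,0,0],[0,0.04,3.27,0,0,0],[0,0.04,3.27,0,0,0],[0,0.04,3.27,0,0,0]]
  ]
}}

```text
time_s: 13.98
ee_pos: [0.4265, 0.0551, 0.0061]
eef_rot: [3.142, 0.001, 3.141]
force: [1.0, -0.0, -0.2]
grip_width: 0.0942
grip_force: 0.0
```

{"api": "step_arm", "payload": {
  "plan": [
    [[0,0,0,0,0,0],[0,0,0,0,0,0],[0,0,0,0,0,0],[0,0,0,0,0,0],[0,0,0,0,0,0],[0,0,0,0,0,0],[0,0,0,0,0,0],[0,0,0,0,0,0]]
  ],
  "grip": 0,
  "squeeze": 15
}}

```text
time_s: 14.65
ee_pos: [0.4256, 0.0549, 0.0053]
eef_rot: [3.142, -0.0, 3.141]
force: [-0.1, -0.6, 0.5]
grip_width: 0.0441
grip_force: 0.5
```

{"api": "step_arm", "payload": {
  "plan": [
    [[0,0,0,0,0,0],[0,0,0,0,0,0],[0,0,0,0,0,0],[0,0,0,0,0,0]]
  ]
}}

```text
time_s: 14.98
ee_pos: [0.4256, 0.0549, 0.0053]
eef_rot: [-3.142, -0.0, 3.141]
force: [-0.1, -0.5, 0.4]
grip_width: 0.0434
grip_force: 15.0
```

```bash
python3 go.py .660 -.0915 .105
```

```text
14.98 [0.4256 0.0549 0.0053] [-3.142 -0.     3.141] row [-7.814e+00 -4.877e+00 -3.323e+00 -0.000e+00 -0.000e+00 -3.000e-03]
```

{"api": "step_arm", "payload": {
  "plan": [
    [[0,0,-1,0,0,0],[0,0,-2,0,0,0],[0,0,-3.3,0,0,0],[-1.05,-0.65,-3.3,0,0,0],[-2.1,-1.3,-3.3,0,0,0],[-3.15,-1.95,-3.3,0,0,0],[-4.2,-2.6,-3.3,0,0,0],[-5.2,-3.25,-3.3,0,0,0]]
  ]
}}

```text
time_s: 15.65
ee_pos: [0.5829, -0.0438, 0.1042]
eef_rot: [-3.142, 0.0, 3.141]
force: [-0.3, 0.6, -0.0]
grip_width: 0.0434
grip_force: 15.0
```

{"api": "step_arm", "payload": {
  "plan": [
    [[-1,-0.63,0,0,0,0],[-2,-1.25,0,0,0,0],[-2.5,-1.55,0,0,0,0],[-2.6,-1.63,0,0,0,0],[-2.6,-1.63,0,0,0,0],[-2.6,-1.63,0,0,0,0],[-2.6,-1.63,0,0,0,0]]
  ]
}}

```text
time_s: 16.23
ee_pos: [0.6588, -0.0908, 0.1044]
eef_rot: [3.141, -0.0, -3.141]
force: [0.3, 0.9, -0.4]
grip_width: 0.0436
grip_force: 15.0
```

```bash
python3 lid.py green .660 -.0915 .003 pics/w7.png;python3 go.py .660 -.0915 .0085
```

```text
pred [278. 205.] blob [279.3 194.9] box [ 241  166   77   62 3295] xy [ 0.6503 -0.0904  0.003 ] box xy [ 0.6524 -0.0902  0.003 ]
16.28 [ 0.659  -0.0908  0.1046] [ 3.142 -0.    -3.141] row [-0.034 -0.022  3.205  0.    -0.     0.004]
```

View pics/w7.png

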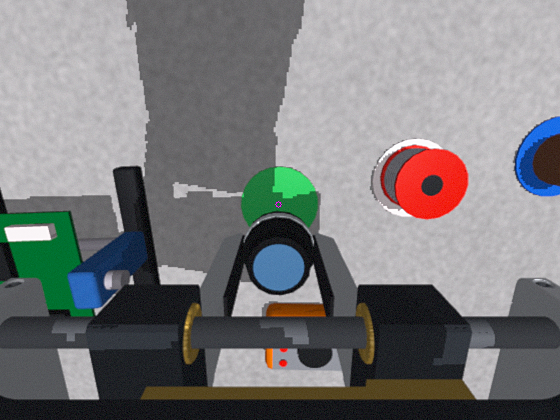

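The loupe is held level. The green pad is centred at column 279.5, on the prediction, and the multimeter and board holder are clear. Lowering.

{"api": "step_arm", "payload": {
  "plan": [
    [[-0.02,0,0.9,0,0,0],[-0.02,0,1.8,0,0,0],[-0.02,0,2.6,0,0,0],[-0.02,0,3,0,0,0],[-0.02,0,3.15,0,0,0],[-0.02,0,3.2,0,0,0],[-0.02,0,3.2,0,0,0],[-0.02,0,3.2,0,0,0]]
  ]
}}

```text
time_s: 16.95
ee_pos: [0.6608, -0.0916, 0.0097]
eef_rot: [-3.141, 0.002, 3.141]
force: [0.0, -0.1, -0.7]
grip_width: 0.0432
grip_force: 15.0
```

{"api": "step_arm", "payload": {
  "plan": [
    [[0,0,0.02,0,0,0],[0,0,0.02,0,0,0],[0,0,0.02,0,0,0]]
  ]
}}

```text
time_s: 17.2
ee_pos: [0.6604, -0.0917, 0.0083]
eef_rot: [-3.141, 0.001, 3.141]
force: [-0.2, 0.3, 1.5]
grip_width: 0.0432
grip_force: 15.0
```

{"api": "step_arm", "payload": {
  "plan": [
    [[0,0,0,0,0,0],[0,0,0,0,0,0],[0,0,0,0,0,0],[0,0,0,0,0,0],[0,0,0,0,0,0],[0,0,0,0,0,0]]
  ],
  "grip": 1
}}

```text
time_s: 17.7
ee_pos: [0.6602, -0.0916, 0.0077]
eef_rot: [-3.142, -0.0, 3.141]
force: [0.3, -0.0, 1.1]
grip_width: 0.0798
grip_force: 0.0
```

{"api": "step_arm", "payload": {
  "plan": [
    [[0,0,-1,0,0,0],[0,0,-2,0,0,0],[0,0,-3,0,0,0],[0,0,-3.2,0,0,0],[0,0,-3.2,0,0,0],[0,0,-3.2,0,0,0]]
  ]
}}

```text
time_s: 18.2
ee_pos: [0.6599, -0.0916, 0.103]
eef_rot: [3.141, -0.001, 3.141]
force: [0.1, 0.5, 0.1]
grip_width: 0.0938
grip_force: 0.0
```

```bash
python3 lid.py lens .660 -.0908 .039;python3 go.py .428 -.174 .1
```

```text
pred [280. 215.] blob [278.1 215. ] box [262 199  33  33 872] xy [ 0.6596 -0.0923  0.039 ] box xy [ 0.6601 -0.0919  0.039 ]
18.25 [ 0.6595 -0.0915  0.1021] [ 3.141e+00 -2.000e-03  3.141e+00] row [ 7.717e+00 -2.753e+00  8.500e-02  4.000e-03 -2.000e-02 -3.000e-03]
```

{"api": "step_arm", "payload": {
  "plan": [
    [[1.3,-0.46,0,0,0,0],[2.6,-0.93,0,0,0,0],[3.9,-1.4,0,0,0,0],[5.2,-1.85,0,0,0,0],[6.4,-2.3,0,0,0,0],[7.3,-2.6,0,0,0,0],[7.7,-2.74,0,0,0,0],[7.7,-2.74,0,0,0,0]]
  ]
}}

```text
time_s: 18.92
ee_pos: [0.4267, -0.1741, 0.1026]
eef_rot: [3.141, -0.002, 3.139]
force: [0.0, -0.3, -0.0]
grip_width: 0.0938
grip_force: 0.0
```

```bash
python3 lid.py yellow .428 -.174 .022;python3 go.py .428 -.174 .0065
```

```text
pred [279. 211.] blob [279.9 210. ] box [ 256  187   49   48 1802] xy [ 0.4269 -0.1731  0.022 ] box xy [ 0.4279 -0.1726  0.022 ]
18.97 [ 0.4283 -0.1739  0.1029] [ 3.141e+00 -1.000e-03  3.140e+00] row [ 0.005 -0.007  3.214  0.007 -0.013 -0.018]
```

{"api": "step_arm", "payload": {
  "plan": [
    [[0.01,0.02,0.9,0,0,0],[0.01,0.02,1.8,0,0,0],[0.01,0.02,2.6,0,0,0],[0.01,0.02,3,0,0,0],[0.01,0.02,3.15,0,0,0],[0.01,0.02,3.2,0,0,0],[0.01,0.02,3.2,0,0,0],[0.01,0.02,3.2,0,0,0]]
  ]
}}

```text
time_s: 19.63
ee_pos: [0.4295, -0.1732, 0.0083]
eef_rot: [-3.141, 0.001, 3.142]
force: [-0.3, 0.1, -0.0]
grip_width: 0.094
grip_force: 0.0
```

{"api": "step_arm", "payload": {
  "plan": [
    [[0,0,0,0,0,0],[0,0,0,0,0,0],[0,0,0,0,0,0],[0,0,0,0,0,0],[0,0,0,0,0,0],[0,0,0,0,0,0],[0,0,0,0,0,0],[0,0,0,0,0,0]]
  ],
  "grip": 0,
  "squeeze": 15
}}

```text
time_s: 20.3
ee_pos: [0.4288, -0.1731, 0.0077]
eef_rot: [3.142, -0.0, 3.141]
force: [0.0, -0.5, -0.1]
grip_width: 0.0452
grip_force: 15.0
```

{"api": "step_arm", "payload": {
  "plan": [
    [[0,0,0,0,0,0],[0,0,0,0,0,0],[0,0,0,0,0,0],[0,0,0,0,0,0]]
  ]
}}

```text
time_s: 20.63
ee_pos: [0.4288, -0.1731, 0.0077]
eef_rot: [3.142, -0.0, 3.141]
force: [-0.9, 0.2, 0.9]
grip_width: 0.0448
grip_force: 15.0
```

```bash
python3 go.py .634 .0355 .12
```

```text
20.63 [ 0.4288 -0.1731  0.0077] [ 3.142 -0.     3.141] row [-6.836e+00  6.957e+00 -3.743e+00  0.000e+00 -0.000e+00 -3.000e-03]
```

{"api": "step_arm", "payload": {
  "plan": [
    [[0,0,-1,0,0,0],[0,0,-2,0,0,0],[0,0,-3,0,0,0],[-0.8,0.81,-3.74,0,0,0],[-1.6,1.63,-3.74,0,0,0],[-2.5,2.54,-3.74,0,0,0],[-3.4,3.46,-3.74,0,0,0],[-4.3,4.38,-3.74,0,0,0]]
  ]
}}

```text
time_s: 21.3
ee_pos: [0.5589, -0.0402, 0.12]
eef_rot: [-3.142, 0.0, 3.141]
force: [0.5, -0.4, -1.4]
grip_width: 0.0452
grip_force: 15.0
```

{"api": "step_arm", "payload": {
  "plan": [
    [[-0.9,0.9,0,0,0,0],[-1.8,1.82,0,0,0,0],[-2.3,2.35,0,0,0,0],[-2.53,2.57,0,0,0,0],[-2.53,2.57,0,0,0,0],[-2.53,2.57,0,0,0,0],[-2.53,2.57,0,0,0,0],[-2.53,2.57,0,0,0,0]]
  ]
}}

```text
time_s: 21.97
ee_pos: [0.6333, 0.0341, 0.1202]
eef_rot: [-3.141, 0.0, 3.14]
force: [0.1, -0.3, -0.2]
grip_width: 0.0446
grip_force: 15.0
```

```bash
python3 lid.py red .634 .0355 .043 pics/w8.png;python3 go.py .634 .0355 .0507
```

```text
pred [281. 211.] blob [280.2 195.8] box [ 247  170   66   55 2139] xy [0.6195 0.0352 0.043 ] box xy [0.621  0.0351 0.043 ]
22.02 [0.6334 0.0342 0.1202] [-3.142  0.     3.14 ] row [-2.000e-02  4.300e-02  2.318e+00 -1.000e-03  2.000e-03 -1.500e-02]
```

View pics/w8.png

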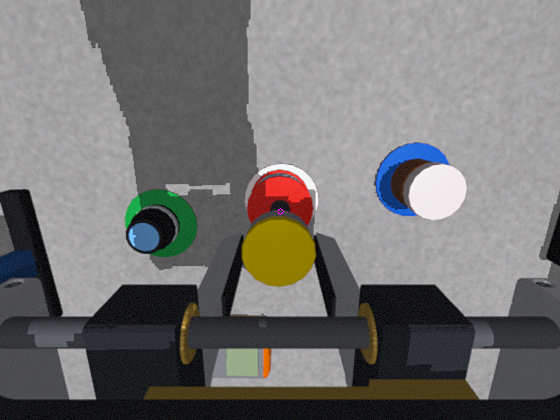

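The tin is held level, the reel's spot is at (281,210) as predicted, and the jar and loupe stand well. Lowering onto the reel.

{"api": "step_arm", "payload": {
  "plan": [
    [[-0.01,0.03,0.7,0,0,0],[-0.01,0.03,1.4,0,0,0],[-0.01,0.03,1.9,0,0,0],[-0.01,0.03,2.15,0,0,0],[-0.01,0.03,2.25,0,0,0],[-0.01,0.03,2.3,0,0,0],[-0.01,0.03,2.3,0,0,0],[-0.01,0.03,2.3,0,0,0]]
  ]
}}

```text
time_s: 22.68
ee_pos: [0.6346, 0.0361, 0.0519]
eef_rot: [3.142, 0.001, 3.141]
force: [0.2, 0.6, -1.5]
grip_width: 0.0447
grip_force: 15.0
```

{"api": "step_arm", "payload": {
  "plan": [
    [[0,0,0,0,0,0],[0,0,0,0,0,0],[0,0,0,0,0,0],[0,0,0,0,0,0]]
  ]
}}

```text
time_s: 23.02
ee_pos: [0.6342, 0.0362, 0.0511]
eef_rot: [3.142, 0.0, 3.141]
force: [-0.2, -0.3, -1.2]
grip_width: 0.0449
grip_force: 15.0
```

```bash
python3 go.py .634 .0355 .0507
```

```text
23.02 [0.6342 0.0362 0.0511] [3.142 0.    3.141] row [ 0.007 -0.024  0.014  0.     0.003 -0.003]
```

{"api": "step_arm", "payload": {
  "plan": [
    [[0,0,0.015,0,0,0],[0,0,0.015,0,0,0],[0,0,0.015,0,0,0]]
  ]
}}

```text
time_s: 23.27
ee_pos: [0.6343, 0.0362, 0.0507]
eef_rot: [3.142, 0.0, 3.141]
force: [-0.8, 0.4, 3.3]
grip_width: 0.045
grip_force: 15.0
```

{"api": "step_arm", "payload": {
  "plan": [
    [[0,0,0,0,0,0],[0,0,0,0,0,0],[0,0,0,0,0,0],[0,0,0,0,0,0],[0,0,0,0,0,0],[0,0,0,0,0,0]]
  ],
  "grip": 1
}}

```text
time_s: 23.77
ee_pos: [0.6341, 0.0362, 0.0504]
eef_rot: [-3.142, -0.0, 3.141]
force: [-0.2, -0.2, 0.4]
grip_width: 0.0817
grip_force: 0.0
```

{"api": "step_arm", "payload": {
  "plan": [
    [[0,0,-0.7,0,0,0],[0,0,-1.5,0,0,0],[0,0,-2.3,0,0,0],[0,0,-3,0,0,0],[0,0,-3,0,0,0],[0,0,-3,0,0,0],[0,0,-3,0,0,0]]
  ]
}}

```text
time_s: 24.35
ee_pos: [0.6337, 0.0362, 0.1395]
eef_rot: [3.142, -0.001, 3.141]
force: [0.3, -0.3, -0.2]
grip_width: 0.0939
grip_force: 0.0
```

```bash
python3 lid.py yellow .634 .0355 .065 pics/w9.png; python3 lid.py red .634 .0355 .043; python3 -c "
from geo import *
cv2.imwrite('pics/side9.png',ctrl.camera('side')[:,:,::-1])"; python3 go.py .45 .03 .2
```

```text
pred [278. 212.] blob [278.3 210.1] box [ 254  186   50   49 1919] xy [0.6323 0.0356 0.065 ] box xy [0.6326 0.0363 0.065 ]
pred [278. 205.] blob [276.1 186.8] box [ 247  167   62   57 1130] xy [0.6157 0.0336 0.043 ] box xy [0.6242 0.0354 0.043 ]
24.5 [0.6337 0.0362 0.1392] [-3.142e+00 -2.000e-03  3.141e+00] row [ 6.126e+00 -2.080e-01 -2.016e+00 -0.000e+00 -1.900e-02 -3.000e-03]
```

View pics/w9.png

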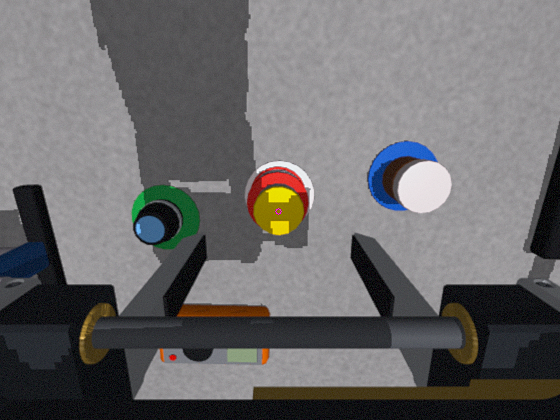

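View pics/side9.png

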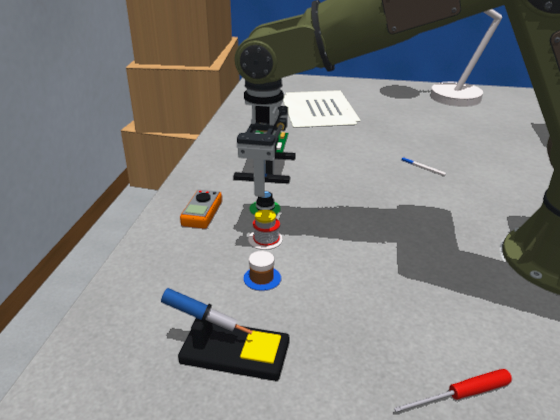

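The tin's lid is at (278,210), centred on the reel. The jar sits centred on blue (262,268) and the loupe on green, and the multimeter hasn't moved. The gripper is clear, so I'm handing in.

```bash
python3 -c "
from station import ctrl
print(ctrl.hand_in())"
```

```text
the job is handed in; nothing more can be done
None
```

The job is handed in with no verdict returned: the last pictures show the flux jar on blue, the solder reel on white with the tip tin centred on top, the loupe on green, all upright, and the multimeter where it lay, at about 24.5 s.

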